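# Make up two welding kits

### The arm

A 7-joint arm with a two-finger parallel gripper is mounted at the origin on the work surface. World frame = base frame: x ahead of the robot, y to its left, z up, the work surface at z = 0. Lengths are in m, angles in rad, forces in N, time in s.
With the tool pointing down it reaches from about 0.425 to 0.925 m from the base axis. Payload 6.8 kg.
Tool frame: the origin (TCP) lies midway between the tips of the shut fingers; the grasp point (between the pads) lies r.grip_point_offset behind it (r.grip_point_offset is the distance from the TCP to the grasp point, in m); z points along the fingers, y is the line along which they close (so a half turn about z gives the same grasp; the last joint's range is limited). The gripper opens to 85 mm and grips with 20 to 120 N. Pads are 22 mm wide; open, the fingers measure 114 mm over their backs; the gripper's body (76 mm by 85 mm) begins 54 mm behind the grasp point. The pads swing forward as they close: fully open they stand 13 mm farther back than shut.
Start: joints at [0.992, 0.477, 0.022, 1.555, -0.011, 1.109, -0.083], TCP at [0.306, -0.602, 0.231] pointing down, gripper open.
Joint ranges: [-2.96, 2.96], [-0.34, 2.1], [-1.41, 1.46], [0.24, 2.44], [-1.37, 4.51], [0.17, 1.92], [-2.96, 2.96]. Speed limits (rad/s): [2.39, 2.39, 3.14, 3.14, 3.14, 3.14, 3.14].

### API

Orientations are given as a rotation vector (axis times angle).
In Python, from bench import r gives the robot as it stands. The module is installed in compiled form; this text tells all that it offers.
- The arm moves only by the shell command python3 -m crank 'ROWS' [FORCE]. ROWS is JSON, a list of rows, each a list of 5 numbers: the shift along the world's x, y, z in units of 200 mm (1.0 is 200 mm), then the turn about the world's z in units of 45 degrees (1.0 is 45 degrees), then the opening, from -1 (shut) to 1 (fully open). In form: [[dx, dy, dz, turn, jaw], ...]. A call has 1 to 8 rows; each row shifts and turns the commanded pose from where the row before left it; what a row does not reach is not made up. A row lasts 1/12 s, in which the tool goes at most 41.7 mm and 7.16 degrees, less where a joint would pass 70% of its speed; a pose out of reach is approached as far as the arm can. A call with a number of a shift or a turn outside -1 to 1 is refused whole. A call with a gripper value outside its range is refused whole. The fingers move at their own pace and stop on an object; FORCE is the grip in N (left out, the last holds). Time passes only in rows, so rows that do not move let the fingers close. It gives the time, the measured TCP pose, the force, the opening and the grip force at its end, in the units of the state.
- r.get_obs(): the state, without advancing time (a new reading comes with each control period).
- r.grab_frame(name): name is "scene" or "top"; returns the picture (420x560x3 uint8, blue, green, red); there is no depth.
- r.camera_model(name): a dict with "fx", "fy", "cx", "cy" (pixels), "R" (3x3) and "t" (3): a world point X has camera coordinates R X + t. Camera axes: x right, y down, z forward; pixel columns grow to the right and rows downward; lengths in m; the calibration is good to about 2 mm. A picture is of the moment at which its call begins. camera_model takes no time and is no camera call.
- r.hand_in(): hands the job in; it is judged then, once.
The state is a dict: "clock": time; "joints": joint angles; "qvel": joint speeds; "tau": joint torques, N m; "tcp_pos": TCP position; "orientation": TCP orientation; "contact_force": force on the tool from outside, world axes, zero at the start; "moment": the same for the moment, N m; "grip_width": finger opening in m; "gripper_force": force on a finger pad.
Only numpy, scipy, OpenCV 4.12 (cv2) and the standard library are available. Lean on these libraries where they do the work, as an engineer would, in place of code of your own. Each camera call takes 0.05 s, during which the arm holds its last target. There are 200 camera calls.

### The job

Make up the two welding kits from the stock on the bench. Blue tray, tank kit: lay the aluminium ring flat in the middle of the white square with the brass coupling standing upright on the tray floor inside the ring's opening, and lay the copper bar, right way up as it lies now, in the middle of the white stripe and lengthwise along it. Red tray, leg kit: lay the green foot plate flat in the middle of the white square and stand the rusty square tube upright in the middle of the plate; leave the steel coupling standing where it is, and let go of everything.

Things in the scene. Friction and masses are not known exactly. Their poses are not given: they have to be found in the camera images.
- blue_tray: Fixed blue tray, 132 (x) x 192 (y) x 10 mm; floor 4 thick, walls and divider 4 thick, rising 6 above the floor. Large bay 124 x 124 at +y, narrow bay 124 (x) x 56 (y) at -y. Flat white marks on the floor: 70 mm square, centre (0, 30, 4) mm; stripe 80 (along x) x 26, centre (0, -64, 4) mm. Origin: centre of the underside, on the table; z up.
- red_tray: Fixed red tray, 132 (x) x 192 (y) x 10 mm; floor 4 thick, walls and divider 4 thick, rising 6 above the floor. Large bay 124 x 124 at +y, narrow bay 124 (x) x 56 (y) at -y. Flat white marks on the floor: 70 mm square, centre (0, 30, 4) mm; stripe 80 (along x) x 26, centre (0, -64, 4) mm. Origin: centre of the underside, on the table; z up.
- flange_ring: Loose bare aluminium ring lying flat: 50 mm outside diameter, 36 mm opening right through, 18 mm high, about 0.05 kg. Origin: centre of its underside (in the middle of the opening); z up along its axis.
- brass_coupling: Loose yellow brass coupling standing on end: plain cylinder, 22 mm diameter, 55 mm tall, dark hole drawn on top, about 0.12 kg. Origin: centre of its underside; z up along its axis.
- copper_bar: Loose red-brown copper backing bar lying down: 70 mm long (its y), 20 mm wide (its x), 24 mm high (its z), about 0.28 kg. Origin: centre of its underside, z up.
- foot_plate: Loose green-painted square steel foot plate lying flat: 50 x 50 mm, 14 mm thick, a small black dot near each corner, about 0.27 kg. Origin: centre of its underside, z up, x and y parallel to its edges.
- square_tube: Loose rusty brown square steel tube standing on end: 30 x 30 mm outside, 3 mm wall, open through its length, 60 mm tall, about 0.15 kg. Origin: centre of its underside (in the middle of the opening); z up along the tube, x and y square to its faces.
- steel_coupling: Loose grey steel coupling standing on end, the same shape as the brass one: 22 mm diameter, 55 mm tall. It belongs to neither kit. Origin: centre of its underside; z up.
Mind the look-alikes: they are no part of the job. Of the things like the square_tube, leave any that is purple; of the rest the larger one is meant.

How it is judged:
By the outcome, as a careful person would: the job done as asked, in the order asked, and still so for the second after the job is handed in, with the robot touching nothing.
It also fails if it takes over 122 s, if anything falls off the work surface, if the arm or the gripper's body presses on something with over 40 N, if the wrist force passes 120 N, or if a joint passes its speed limit or range.

## Working session

There is one attempt and no reset: what is moved stays moved. The work goes in short steps, Python scripts to look and compute and a shell command to move; the robot and the scene stay as the last step left them, time stands still between calls to the robot, and variables do not carry over. Pictures are saved under pics/ and viewed, at most 14 in all, crops included, and the job is handed in when it is done.

```bash
mkdir -p pics
python3 - <<'E'
from bench import r
import cv2,numpy as np
for n in("scene","top"):
    cv2.imwrite(f"pics/{n}0.png",r.grab_frame(n)); c=r.camera_model(n); print(n,c)
o=r.get_obs();print(o,r.grip_point_offset)
E
```

```text
scene {'fx': 498.6782134047068, 'fy': 498.6782134047068, 'cx': 278.7307326203767, 'cy': 204.04275833934395, 'R': array([[ 0.44879828,  0.89333551, -0.02306034],
       [ 0.56224082, -0.30233087, -0.76972807],
       [-0.69459727,  0.33248717, -0.63795526]]), 't': array([-0.22532494, -0.23645039,  1.32398635])}
top {'fx': 449.4249086147733, 'fy': 449.4249086147733, 'cx': 282.5859102955309, 'cy': 216.0420841629454, 'R': array([[-0.01573254, -0.99987386,  0.00217895],
       [-0.99562672,  0.01546494, -0.09213185],
       [ 0.09208653, -0.00361889, -0.99574443]]), 't': array([0.00750608, 0.44786541, 0.89982001])}
{'clock': 0.1, 'joints': array([ 0.99191496,  0.47771175,  0.02235864,  1.55632737, -0.01145023,
        1.10928869, -0.08308016]), 'qvel': array([ 0.00218812, -0.00076483, -0.00134244, -0.00352358, -0.00131669,
        0.00096534,  0.00159488]), 'tau': array([ 3.66397784e-03, -5.97762966e+01,  1.61341757e+00, -2.81953096e+01,
        1.28467963e-02,  5.04864554e-03, -2.81260020e-05]), 'tcp_pos': array([ 0.30590399, -0.60112509,  0.23043772]), 'orientation': array([-3.05346686e+00, -7.32411475e-01,  8.41510070e-04]), 'contact_force': array([ 0.56415798, -0.52829554, -0.54245032]), 'moment': array([-0.0094839 , -0.0392356 , -0.00561211]), 'gripper_force': 0.0, 'grip_width': 0.08542688064293662} 0.0187
```

View pics/scene0.png

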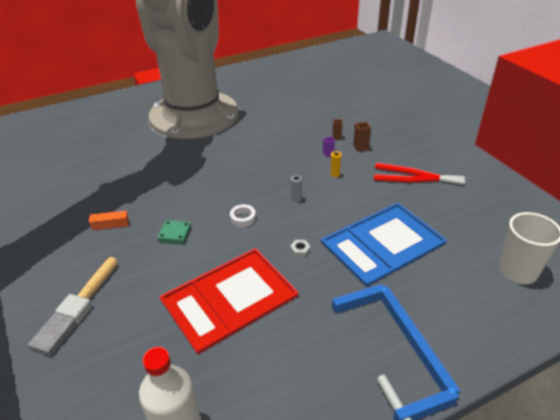

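View pics/top0.png

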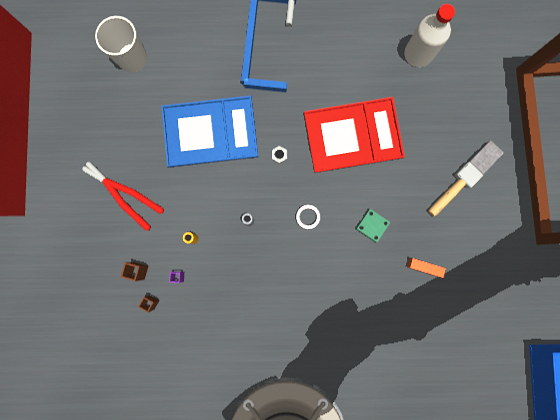

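Both views show everything. In the top image: blue tray (210,131), red tray (354,134), ring (308,216), steel coupling (247,218), brass coupling (190,237), large brown tube (134,270), small one (149,302), purple one (177,276), green plate (373,225) and bar (426,267).

```bash
cat > h.py <<'E'
from bench import r
import cv2,numpy as np
def cast(n,uv,z):
    c=r.camera_model(n);R,t=np.array(c["R"]),np.array(c["t"]);C=-R.T@t
    uv=np.atleast_2d(uv).astype(float)
    d=np.c_[(uv[:,0]-c["cx"])/c["fx"],(uv[:,1]-c["cy"])/c["fy"],np.ones(len(uv))]@R
    return (C+d*((z-C[2])/d[:,2])[:,None])[:,:2]
def blob(im,box,lo,hi):
    x0,y0,x1,y1=box
    m=cv2.inRange(cv2.cvtColor(im,cv2.COLOR_BGR2HSV)[y0:y1,x0:x1],np.array(lo),np.array(hi))
    m=cv2.morphologyEx(m,cv2.MORPH_CLOSE,np.ones((3,3)))
    cs,_=cv2.findContours(m,cv2.RETR_EXTERNAL,cv2.CHAIN_APPROX_NONE,offset=(x0,y0))
    return max(cs,key=cv2.contourArea)
def meas(n,im,box,lo,hi,z):
    c=blob(im,box,lo,hi);w=cast(n,c[:,0],z)
    hull=cv2.convexHull((w*1000).astype(np.float32));m=cv2.moments(hull)
    (cx,cy),(a,b),ang=cv2.minAreaRect(hull)
    return np.round([m['m10']/m['m00'],m['m01']/m['m00'],cx,cy,a,b,ang],1)
W=((0,0,170),(180,60,255));BR=((0,60,20),(20,255,140))
O={ # name: (hsv, z, topbox, scenebox)
'bsq':(W,.004,(170,105,220,160),(360,210,428,260)),
'bst':(W,.004,(226,102,252,152),(332,235,380,280)),
'rsq':(W,.004,(315,110,365,162),(212,262,278,315)),
'rst':(W,.004,(370,102,398,156),(172,290,220,342)),
'ring':(((0,0,120),(180,60,255)),.009,(290,198,326,236),(224,200,262,232)),
'brass':(((15,120,60),(35,255,255)),.0275,(175,225,205,250),(322,145,350,184)),
'bar':(((0,120,60),(20,255,255)),.012,(400,250,452,284),(84,205,135,235)),
'plate':(((60,60,30),(95,255,255)),.007,(350,200,396,250),(150,212,196,250)),
'tube':(BR,.030,(115,255,152,287),(350,118,376,156)),
'small':(BR,.02,(135,290,165,315),(328,115,346,141)),
'purple':(((125,80,30),(160,255,255)),.02,(165,265,190,290),(318,132,338,160)),
'steel':(((0,0,80),(180,70,255)),.0275,(236,206,258,230),(286,170,306,206)),
}
E
python3 - <<'E'
from h import *
t,s=cv2.imread("pics/top0.png"),cv2.imread("pics/scene0.png")
for k,(w,z,a,b) in O.items():
    print(k,meas('top',t,a,*w,z),meas('scene',s,b,*w,z))
def crop(im,x0,y0,x1,y1,f,n): return cv2.resize(im[y0:y1,x0:x1],(400,300),interpolation=cv2.INTER_CUBIC)
A=crop(t,110,225,210,300,4,0);B=crop(t,345,200,465,290,4,0);C=crop(t,225,190,345,280,4,0);D=crop(s,300,110,400,185,4,0)
cv2.imwrite("pics/c1.png",np.vstack([np.hstack([A,B]),np.hstack([C,D])]))
E
```

```text
bsq [630.1 182.6 630.1 182.8  71.5  70.6   5.6] [628.9 183.2 629.  183.2  72.6  73.4   6.1]
bst [639.5  89.3 639.4  89.4  81.4  26.7   5.7] [638.3  89.3 638.   89.1  82.7  28.9   5.7]
rsq [ 616.3 -122.9  616.4 -122.9   70.7   69.9    8.7] [ 615.4 -123.4  615.4 -123.6   70.6   70.4    8.7]
rst [ 630.6 -215.7  630.5 -215.7   80.4   25.9    8.7] [ 629.6 -216.7  629.3 -216.7   81.1   26.6    8.7]
ring [447.4 -51.2 447.4 -51.3  72.9  77.2  89. ] [440.9 -50.8 442.7 -51.1  54.5  73.6  65.3]
brass [406.1 188.4 406.6 187.5  30.5  22.3  89.1] [400.4 191.2 402.  191.5  22.3  95.6  58.7]
bar [ 338.7 -292.1  338.9 -291.8   77.    21.7   72.2] [ 333.5 -293.3  333.3 -293.1   79.6   51.8   72.8]
plate [ 427.2 -186.6  427.2 -186.6   51.5   52.5   54.9] [ 423.7 -186.8  423.4 -186.6   57.    64.6   54.4]
tube [340.8 300.5 340.6 300.4  48.4  36.9  75.2] [336.2 302.5 337.4 302.2  36.5 126.2  54.4]
small [276.  274.2 276.  274.2  31.5  33.1  60.3] [266.6 279.3 268.5 278.7  22.3  89.5  58.5]
purple [328.  218.2 328.5 218.   28.6  22.1  89.1] [321.  220.7 324.8 219.3  26.   85.1  59.4]
steel [445.5  73.9 445.5  73.9  42.8  47.1  89.4] [433.4  73.9 434.   73.2  40.9 118.   61.5]
```

View pics/c1.png

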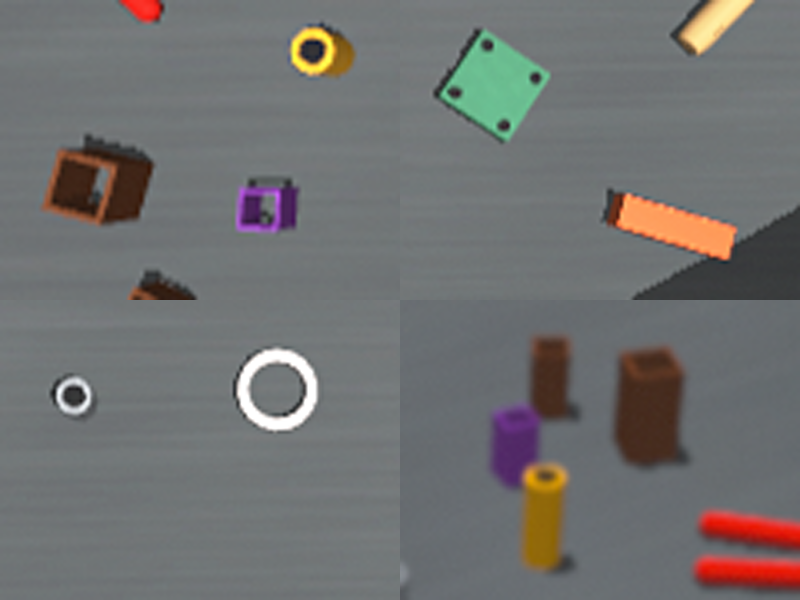

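The crops show ring, couplings, plate and bar with clean bright top faces in the top view. The large brown tube's rim is at crop (80,185), with the purple and small ones next to it. My ring and steel masks leaked onto the table, so I'll measure on the top faces only.

```bash
cat >> h.py <<'E'
T={'ring':(((0,0,170),(180,60,255)),.018,(285,195,330,240)),
'brass':(((15,120,170),(35,255,255)),.055,(175,225,205,250)),
'bar':(((0,100,170),(20,255,255)),.024,(400,250,452,284)),
'plate':(((60,60,110),(95,255,255)),.014,(350,200,396,250)),
'tube':(((0,60,85),(20,255,200)),.060,(115,255,152,287)),
'steel':(((0,0,160),(180,70,255)),.055,(236,206,258,230))}
E
python3 - <<'E'
from h import *
t,s=cv2.imread("pics/top0.png"),cv2.imread("pics/scene0.png")
for k,(w,z,a) in T.items(): print(k,meas('top',t,a,*w,z))
print('ring sc',meas('scene',s,(224,200,262,232),(0,0,150),(180,60,255),.012))
hsv=cv2.cvtColor(t,cv2.COLOR_BGR2HSV)
print(hsv[262:282,118:150,2])
for n in('top','scene'):
    c=r.camera_model(n);print(-np.array(c["R"]).T@np.array(c["t"]))
R=cv2.Rodrigues(r.get_obs()['orientation'])[0];print(R.round(3))
E
```

```text
ring [446.4 -51.2 446.5 -50.7  47.3  47.4  89.1]
brass [4.055e+02 1.869e+02 4.054e+02 1.868e+02 2.170e+01 1.960e+01 2.000e-01]
bar [ 338.6 -290.5  338.6 -290.6   69.8   21.3   72.4]
plate [ 426.9 -185.6  426.8 -185.6   50.5   51.3   54.9]
tube [341.3 299.  341.5 298.9  30.5  31.5  73.9]
steel [441.6  71.6 442.   71.8  17.7  19.8  89.5]
ring sc [439.8 -50.  439.4 -50.1  51.9  52.1  61.8]
[[118 119 118 117 118 120 125 127 112  85  84  74  67  50  49  51  52  53
   54  55  57  57  59  59  59  56  97  98 121 121 119 119]
 [119 119 119 120 121 124 142 159 133 122 122 117  97  61  61  46  46  48
   49  51  54  54  54  55  59  58  60  58  99 123 123 122]
 [119 120 119 120 121 118 150 132 104 132 134 151 149 126 124  98  98  64
   46  47  48  48  50  52  53  53  55  53  52  98 122 121]
 [118 117 118 118 120 119 156  90  58  71  72 106 126 134 142 136 148 126
  116  99  79  64  52  52  53  53  54  52  56  53 101 119]
 [117 118 118 118 121 131 148  77  59  60  59  57  55  71  88 106 128 146
  155 141 136  83  59  61  60  61  59  59  60  58  89 121]
 [117 117 118 119 123 148 137  56  59  62  63
[... 1396 characters left out ...]
 109 121 119 118 119]
 [120 122 124 118 118 132 139 144 155 141 146 124 116  97  78  57 128 153
   59  58  62  64  62  60  60  59  64 122 122 119 120 120]
 [119 119 119 121 121 121 123 115 129 131 138 144 154 141 133 121 145 118
   57  59  60  58  60  67  73  73  85 118 118 117 117 117]
 [117 118 118 116 118 117 118 119 119 119 120 115 129 130 143 144 155  94
   71  72  79  87  87  93  98  99 105 117 116 114 116 115]
 [118 117 118 118 118 116 117 116 116 116 117 118 119 121 116 116 131 105
   98  99 108 120 120 120 119 119 118 118 115 117 117 117]]
[0.36316356 0.00383528 0.93723708]
[ 1.15370481 -0.31040395  0.65744549]
[[ 0.891  0.454 -0.001]
 [ 0.454 -0.891  0.001]
 [-0.    -0.002 -1.   ]]
```

```bash
python3 -m crank '[[0.044,0.172,0,-0.059,0.6],[0.044,0.172,0,-0.059,0.6],[0.044,0.172,0,-0.059,0.6],[0.044,0.172,0,-0.059,0.6],[0.044,0.172,0,-0.059,0.6],[0.044,0.172,0,-0.059,0.6],[0.044,0.172,0,-0.059,0.6],[0.044,0.172,0,-0.059,0.6]]' 40
python3 -m crank '[[0.044,0.172,-0.06,0,0.6],[0.044,0.172,-0.06,0,0.6],[0.044,0.172,-0.06,0,0.6],[0.044,0.172,-0.06,0,0.6],[0.044,0.172,-0.06,0,0.6],[0.044,0.172,-0.06,0,0.6],[0.044,0.172,-0.06,0,0.6],[0.044,0.172,-0.06,0,0.6]]'
```

```text
clock: 0.77
tcp_pos: [0.3764, -0.3245, 0.2311]
orientation: [-3.138, -0.153, 0.001]
contact_force: [1.0, 1.1, 0.0]
grip_width: 0.0683
gripper_force: 0.0
clock: 1.43
tcp_pos: [0.4469, -0.0496, 0.1348]
orientation: [3.138, 0.157, 0.0]
contact_force: [0.7, -0.9, 0.5]
grip_width: 0.0684
gripper_force: 0.0
```

```bash
python3 -m crank '[[-0.003,-0.007,-0.16,0,0.6],[0,0,-0.16,0,0.6],[0,0,-0.16,0,0.6],[0,0,-0.1,0,0.6],[0,0,-0.05,0,0.6],[0,0,-0.03,0,0.6],[0,0,0,0,0.6]]'
python3 -m crank '[[0,0,0,0,-1],[0,0,0,0,-1],[0,0,0,0,-1],[0,0,0,0,-1],[0,0,0,0,-1],[0,0,0,0,-1]]' 40
```

```text
clock: 2.02
tcp_pos: [0.446, -0.0525, 0.0028]
orientation: [-3.138, -0.157, 0.002]
contact_force: [0.6, 0.2, 0.1]
grip_width: 0.0684
gripper_force: 0.0
clock: 2.52
tcp_pos: [0.4474, -0.0527, 0.0048]
orientation: [3.137, 0.156, 0.004]
contact_force: [-2.5, 0.9, 8.1]
grip_width: 0.0483
gripper_force: 40.9
```

```bash
python3 -m crank '[[0,0,0.05,0,-1],[0,0,0.15,0,-1],[0,0,0.2,0,-1],[0,0,0.1,0,-1],[0,0,0,0,-1]]'
python3 - <<'E'
from h import *
t=r.grab_frame('top');s=r.grab_frame('scene')
cv2.imwrite('pics/g1.png',np.hstack([cv2.resize(s[130:250,180:340],(400,300)),cv2.resize(t[130:280,200:400],(400,300))]))
E
```

```text
clock: 2.93
tcp_pos: [0.4498, -0.0528, 0.1087]
orientation: [3.136, 0.156, 0.015]
contact_force: [1.6, -0.5, -0.8]
grip_width: 0.0483
gripper_force: 41.6
```

View pics/g1.png

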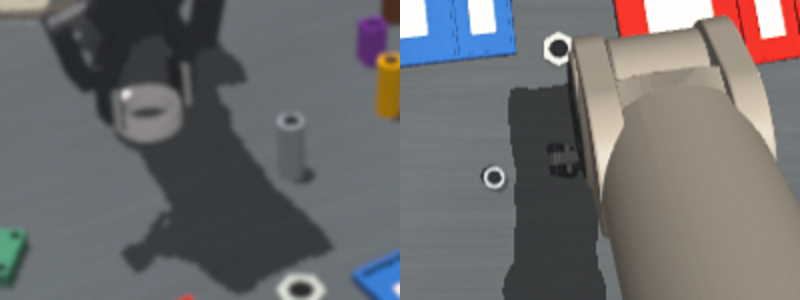

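The ring is held level between the fingertips (scene crop (148,113)). I'll check where its centre is relative to the TCP.

Run:
```python
from h import *
s=r.grab_frame('scene')
hsv=cv2.cvtColor(s,cv2.COLOR_BGR2HSV)
c=blob(s,(215,155,260,195),(0,0,105),(180,60,255));print(cv2.boundingRect(c),cv2.contourArea(c))
# expected silhouette of ring if centred at TCP with base z=.104
cm=r.camera_model('scene');R=np.array(cm['R']);t=np.array(cm['t'])
o=r.get_obs()['tcp_pos']
for zb in(.100,.106,.112):
    a=np.linspace(0,6.28,60);P=[[o[0]+.025*np.cos(q),o[1]+.025*np.sin(q),z] for q in a for z in(zb,zb+.018)]
    q=np.array(P)@R.T+t;u=cm['fx']*q[:,0]/q[:,2]+cm['cx'];v=cm['fy']*q[:,1]/q[:,2]+cm['cy'];print(zb,u.min(),u.max(),v.min(),v.max())
cv2.imwrite('pics/g2.png',cv2.resize(s[150:200,205:275],(700,500),interpolation=cv2.INTER_CUBIC))
```

```text
(215, 164, 37, 31) 693.5
0.1 224.635922622545 252.26542854322423 163.55043843311262 187.33651039624812
0.106 224.33437026975702 252.08225529301433 160.92593124514076 184.73438587145415
0.112 224.03028561559398 251.89756753306537 158.27988380884898 182.11026979944523
```

View pics/g2.png

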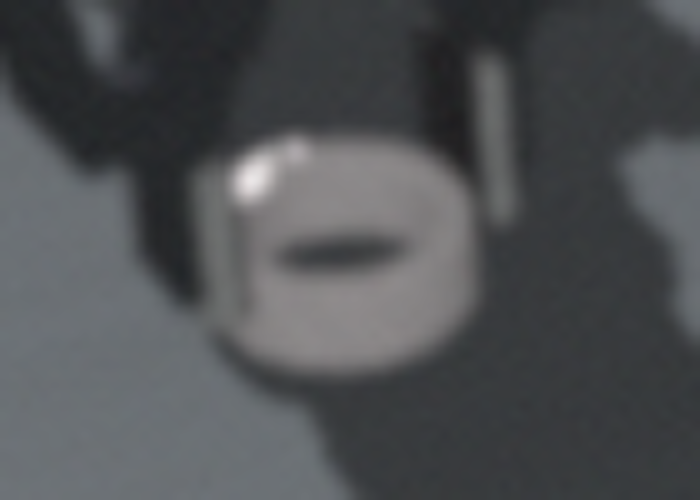

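```bash
python3 -m crank '[[0.11,0.147,0,0,-1],[0.11,0.147,0,0,-1],[0.11,0.147,0,0,-1],[0.11,0.147,0,0,-1],[0.11,0.147,0,0,-1],[0.11,0.147,0,0,-1],[0.11,0.147,0,0,-1],[0.11,0.147,0,0,-1]]'
python3 -m crank '[[0,0,-0.15,0,-1],[0,0,-0.1,0,-1],[0,0,0,0,-1],[0,0,0,0,-1]]'
```

```text
clock: 3.75
tcp_pos: [0.6221, 0.1838, 0.1013]
orientation: [3.137, 0.158, -0.005]
contact_force: [0.4, 0.3, -0.8]
grip_width: 0.0485
gripper_force: 41.6
clock: 4.08
tcp_pos: [0.6204, 0.1818, 0.0509]
orientation: [3.136, 0.157, -0.008]
contact_force: [-0.3, -0.7, 0.4]
grip_width: 0.0479
gripper_force: 41.6
```

Run:
```python
from h import *
for i in range(6):
    s=r.grab_frame('scene');o=r.get_obs();print(o['clock'],o['tcp_pos'].round(4),o['orientation'].round(3))
cv2.imwrite('pics/x.png',s)
c=blob(s,(330,170,420,240),(0,0,105),(180,60,255));print(cv2.boundingRect(c))
```

```text
4.1333 [0.6217 0.182  0.0526] [ 3.137e+00  1.570e-01 -3.000e-03]
4.1833 [0.6226 0.1823 0.0538] [3.138 0.156 0.   ]
4.2333 [0.623  0.1824 0.0544] [-3.137e+00 -1.560e-01 -2.000e-03]
4.2833 [0.6232 0.1825 0.0547] [-3.137e+00 -1.560e-01 -3.000e-03]
4.3333 [0.6232 0.1825 0.0548] [-3.137e+00 -1.560e-01 -3.000e-03]
4.3833 [0.6232 0.1825 0.0547] [-3.137e+00 -1.560e-01 -3.000e-03]
(370, 185, 50, 55)
```

```bash
python3 -m crank '[[0.0325,0.002,-0.1,0,-1],[0,0,-0.08,0,-1],[0,0,-0.045,0,-1],[0,0,0,0,-1],[0,0,0,0,-1],[0,0,0,0,-1]]'
```

```text
clock: 4.88
tcp_pos: [0.6291, 0.1831, 0.0089]
orientation: [-3.137, -0.157, -0.001]
contact_force: [-0.2, -0.1, 0.2]
grip_width: 0.0485
gripper_force: 45.3
```

```bash
python3 -m crank '[[0,0,-0.007,0,-1],[0,0,0,0,0.4],[0,0,0,0,0.5],[0,0,0,0,0.6],[0,0,0.1,0,0.6],[0,0,0.2,0,0.5],[0,0,0.2,0,0.4]]'
python3 -m crank '[[-0.14,0.002,0,0,0.2],[-0.14,0.003,0,0,0.2],[-0.14,0.003,0,0,0.2],[-0.14,0.003,0,0,0.2],[-0.14,0.003,0,0,0.2],[-0.14,0.003,0,0,0.2],[-0.14,0.003,0,0,0.2],[-0.14,0,0,0,0.2]]'
python3 - <<'E'
from h import *
for i in range(5): t=r.grab_frame('top')
s=r.grab_frame('scene');cv2.imwrite('pics/t2.png',t);cv2.imwrite('pics/s2.png',s)
print(r.get_obs()['tcp_pos'])
cv2.imwrite('pics/p2.png',np.hstack([cv2.resize(s[190:290,310:450],(420,300)),cv2.resize(t[90:180,150:276],(380,300))]))
E
```

```text
clock: 5.47
tcp_pos: [0.6274, 0.1826, 0.1065]
orientation: [3.137, 0.158, -0.006]
contact_force: [1.8, 0.3, 0.4]
grip_width: 0.0595
gripper_force: 0.0
clock: 6.13
tcp_pos: [0.4036, 0.1871, 0.1071]
orientation: [-3.137, -0.157, -0.001]
contact_force: [0.4, -0.5, 0.3]
grip_width: 0.0514
gripper_force: 0.0
[0.406178  0.1873178 0.1072978]
```

View pics/p2.png

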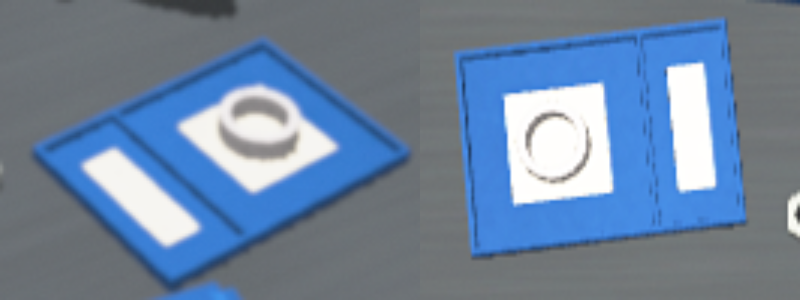

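The ring lies flat inside the white square, slightly toward the robot (top crop (555,146), square centre (557,143)). I'll measure it by the grey shading.

Run:
```python
from h import *
t,s=cv2.imread('pics/t2.png'),cv2.imread('pics/s2.png')
g=cv2.cvtColor(t,cv2.COLOR_BGR2GRAY);np.set_printoptions(linewidth=220)
print(g[118:150,177:212])
cv2.imwrite('pics/r2.png',np.hstack([cv2.resize(s[212:248,376:418],(400,343),interpolation=cv2.INTER_CUBIC),cv2.resize(t[114:150,174:216],(400,343),interpolation=cv2.INTER_CUBIC)]))
```

```text
[[148 181 218 ... 255 255 149]
 [147 255 255 ... 255 255 158]
 [109 255 255 ... 255 255 154]
 ...
 [123 124 117 ... 252 253 251]
 [124 124 118 ... 154 152 121]
 [125 124 119 ... 122 124 125]]
```

View pics/r2.png

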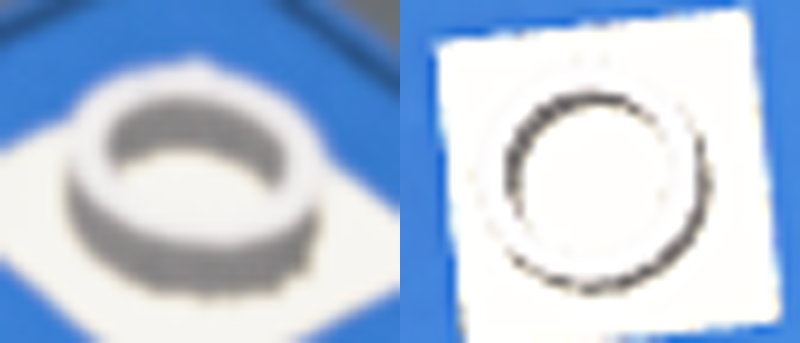

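Run:
```python
from h import *
f=1000
print('bottom v',cast('top',[196,144.3],.004)*f+[25,0],'right u',cast('top',[206.3,134],.004)*f+[0,25])
print('inner top',cast('top',[196,123.2],.022)*f-[18,0],'left',cast('top',[184.7,134],.022)*f-[0,18])
print('scene',cast('scene',[396.5,227.6],.022)*f)
```

```text
bottom v [[629.73208619 181.21747022]] right u [[626.66642307 184.43369102]]
inner top [[626.90419881 177.88618061]] left [[622.2630181 183.3233519]]
scene [[628.29972475 184.27411672]]
```

```bash
python3 -m crank '[[-0.002,0,-0.15,0,0.2],[0,0,-0.15,0,0.2],[0,0,-0.1,0,0.2],[0,0,0,0,0.2],[0,0,0,0,0.2],[0,0,0,0,0.2]]'
python3 -m crank '[[0,0,0,0,-1],[0,0,0,0,-1],[0,0,0,0,-1],[0,0,0,0,-1],[0,0,0,0,-1],[0,0,0,0,-1],[0,0,0,0,-1]]' 50
python3 -m crank '[[0,0,0.05,0,-1],[0,0,0.15,0,-1],[0,0,0.2,0,-1],[0,0,0,0,-1],[0,0,0,0,-1],[0,0,0,0,-1]]'
```

```text
clock: 6.93
tcp_pos: [0.4056, 0.1875, 0.0277]
orientation: [-3.137, -0.156, -0.002]
contact_force: [0.7, 0.1, 0.1]
grip_width: 0.0512
gripper_force: 0.0
clock: 7.52
tcp_pos: [0.4055, 0.1874, 0.0281]
orientation: [-3.137, -0.157, -0.004]
contact_force: [-1.1, -1.2, 7.3]
grip_width: 0.0204
gripper_force: 48.6
clock: 8.02
tcp_pos: [0.4044, 0.1867, 0.1072]
orientation: [3.138, 0.157, 0.001]
contact_force: [-0.6, -0.3, -1.4]
grip_width: 0.0205
gripper_force: 49.2
```

```bash
python3 -m crank '[[0.139,-0.002,0,0,-1],[0.139,-0.002,0,0,-1],[0.139,-0.002,0,0,-1],[0.139,-0.002,0,0,-1],[0.139,-0.002,0,0,-1],[0.139,-0.002,0,0,-1],[0.139,-0.002,0,0,-1],[0.139,-0.003,0,0,-1]]'
python3 -m crank '[[0,0,-0.1,0,-1],[0,0,0,0,-1],[0,0,0,0,-1],[0,0,0,0,-1],[0,0,0,0,-1]]'
python3 - <<'E'
from h import *
s=r.grab_frame('scene');cv2.imwrite('pics/s3.png',s);print(r.get_obs()['tcp_pos'])
cv2.imwrite('pics/p3.png',cv2.resize(s[170:260,340:460],(640,480),interpolation=cv2.INTER_CUBIC))
E
```

```text
clock: 8.68
tcp_pos: [0.6268, 0.183, 0.1045]
orientation: [3.136, 0.157, -0.006]
contact_force: [-0.3, 0.7, -0.8]
grip_width: 0.0204
gripper_force: 49.2
clock: 9.1
tcp_pos: [0.6262, 0.184, 0.087]
orientation: [3.138, 0.159, -0.001]
contact_force: [-0.6, -1.0, -1.0]
grip_width: 0.0205
gripper_force: 49.2
[0.6265163  0.18399127 0.08744106]
```

View pics/p3.png

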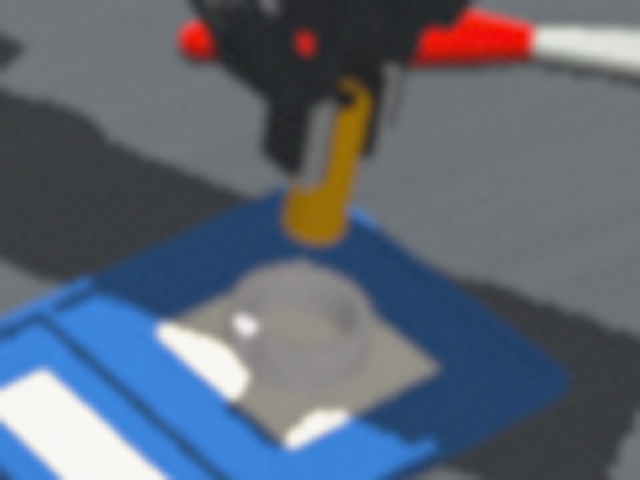

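The coupling hangs over the ring, its bottom at about pixel (399,213). Its tilt is about what perspective gives. I'll check its offset before lowering.

Run:
```python
from h import *
s=cv2.imread('pics/s3.png')
c=blob(s,(380,180,420,222),(15,120,60),(35,255,255));print(cv2.boundingRect(c))
p=c[:,0]
for v in range(186,217,3):
    q=p[p[:,1]==v][:,0]; print(v,q.min(),q.max())
print(cast('scene',[[398.8,212.5]],.0594)*1000)
cm=r.camera_model('scene')
for z in(.0594,.08,.1144):
    q=np.array(cm['R'])@[.6265,.184,z]+cm['t'];print(z,498.68*q[0]/q[2]+cm['cx'],498.68*q[1]/q[2]+cm['cy'])
```

```text
(394, 185, 16, 30)
186 404 408
189 405 409
192 403 409
195 402 408
198 402 407
201 401 406
204 400 405
207 394 404
210 394 404
213 395 403Traceback (most recent call last):
  File "<stdin>", line 6, in <module>
    return umr_minimum(a, axis, None, out, keepdims, initial, where)
ValueError: zero-size array to reduction operation minimum which has no identity
```

Run:
```python
from h import *
print(cast('scene',[[398.9,212.5]],.0594)*1000)
cm=r.camera_model('scene')
for z in(.0594,.08,.1144):
    q=np.array(cm['R'])@[.6265,.184,z]+cm['t'];print(z,498.68*q[0]/q[2]+cm['cx'],498.68*q[1]/q[2]+cm['cy'])
```

```text
[[628.21334403 183.86226493]]
0.0594 398.38446566012385 211.9391268900307
0.08 399.87015668774694 203.25856835434456
0.1144 402.4503742893603 188.18293721087176
```

```bash
python3 -m crank '[[0,0,-0.1,0,-1],[0,0,-0.1,0,-1],[0,0,-0.05,0,-1],[0,0,-0.026,0,-1],[0,0,0,0,-1],[0,0,0,0,-1],[0,0,0,0,-1]]'
```

```text
clock: 9.73
tcp_pos: [0.6272, 0.1839, 0.0324]
orientation: [-3.137, -0.157, -0.002]
contact_force: [0.1, 0.2, -1.4]
grip_width: 0.0205
gripper_force: 49.5
```

```bash
python3 -m crank '[[0,0,-0.006,0,-1],[0,0,0,0,-1],[0,0,0,0,-1]]'
```

```text
clock: 9.98
tcp_pos: [0.6275, 0.1839, 0.0322]
orientation: [-3.137, -0.157, -0.002]
contact_force: [-2.9, -1.4, 8.0]
grip_width: 0.0205
gripper_force: 50.6
```

```bash
python3 -m crank '[[0,0,0,0,-0.3],[0,0,0,0,-0.1],[0,0,0,0,0],[0,0,0.05,0,0],[0,0,0.15,0,0],[0,0,0.2,0,0],[0,0,0.1,0,0]]'
python3 -m crank '[[-0.09,-0.148,0,0.0926,0.2],[-0.09,-0.148,0,0.0926,0.2],[-0.09,-0.148,0,0.0926,0.2],[-0.09,-0.148,0,0.0926,0.2],[-0.09,-0.148,0,0.0926,0.2],[-0.09,-0.148,0,0.0926,0.2],[-0.09,-0.148,0,0.0926,0.2],[-0.09,-0.148,0,0.0926,0.2]]'
python3 -m crank '[[-0.09,-0.148,0,0.0926,0.2],[-0.09,-0.148,0,0.0926,0.2],[-0.09,-0.148,0,0.0926,0.2],[-0.09,-0.148,0,0.0926,0.2],[-0.09,-0.148,0,0.0926,0.2],[-0.09,-0.148,0,0.0926,0.2],[-0.09,-0.148,0,0.0926,0.2],[-0.09,-0.148,0,0.0926,0.2]]'
python3 - <<'E'
from h import *
for i in range(5): t=r.grab_frame('top')
s=r.grab_frame('scene');cv2.imwrite('pics/t4.png',t);cv2.imwrite('pics/s4.png',s)
o=r.get_obs();R=cv2.Rodrigues(o['orientation'])[0];print(o['tcp_pos'],np.degrees(np.arctan2(R[1,1],R[0,1]))%180)
c=np.hstack([cv2.resize(s[190:290,310:450],(420,300)),cv2.resize(t[90:180,150:276],(380,300))])
cv2.imwrite('pics/p4.png',c)
E
```

```text
clock: 10.57
tcp_pos: [0.6285, 0.1844, 0.1351]
orientation: [-3.136, -0.157, -0.007]
contact_force: [1.4, -0.1, 1.0]
grip_width: 0.0427
gripper_force: 0.0
clock: 11.23
tcp_pos: [0.482, -0.0545, 0.1312]
orientation: [2.958, 1.056, 0.001]
contact_force: [0.0, -0.7, -0.3]
grip_width: 0.0514
gripper_force: 0.0
clock: 11.9
tcp_pos: [0.338, -0.2914, 0.1313]
orientation: [2.531, 1.86, 0.0]
contact_force: [1.8, -0.1, -0.1]
grip_width: 0.0514
gripper_force: 0.0
[ 0.33968627 -0.28917268  0.13089816] 162.44806653493447
```

View pics/p4.png

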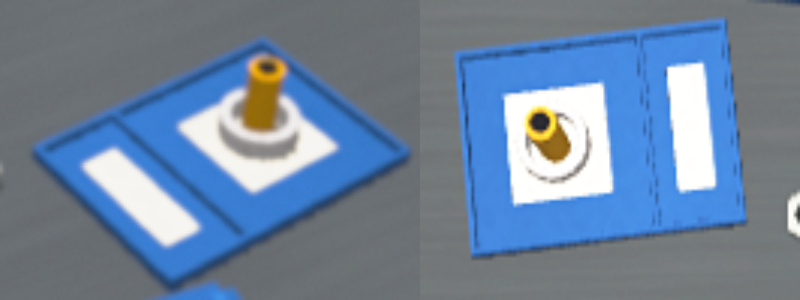

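The brass coupling stands inside the ring (scene crop (265,95)), which has not moved. Next is the bar.

```bash
python3 -m crank '[[-0.006,-0.006,-0.15,0,0.2],[0,0,-0.2,0,0.2],[0,0,-0.15,0,0.2],[0,0,-0.1,0,0.2],[0,0,-0.035,0,0.2],[0,0,0,0,0.2],[0,0,0,0,0.2],[0,0,0,0,0.2]]'
python3 -m crank '[[0,0,0,0,-1],[0,0,0,0,-1],[0,0,0,0,-1],[0,0,0,0,-1],[0,0,0,0,-1],[0,0,0,0,-1],[0,0,0,0,-1]]' 70
python3 -m crank '[[0,0,0.05,0,-1],[0,0,0.15,0,-1],[0,0,0.2,0,-1],[0,0,0,0,-1],[0,0,0,0,-1],[0,0,0,0,-1]]'
```

```text
clock: 12.87
tcp_pos: [0.339, -0.2914, 0.0048]
orientation: [2.533, 1.855, 0.001]
contact_force: [0.7, 0.5, 1.1]
grip_width: 0.0513
gripper_force: 0.0
clock: 13.45
tcp_pos: [0.3385, -0.2918, 0.0048]
orientation: [2.533, 1.854, 0.001]
contact_force: [-1.0, 0.6, 11.0]
grip_width: 0.0186
gripper_force: 68.9
clock: 13.95
tcp_pos: [0.3371, -0.2912, 0.0836]
orientation: [2.535, 1.855, -0.0]
contact_force: [-0.3, 0.1, -3.4]
grip_width: 0.0182
gripper_force: 69.4
```

```bash
python3 -m crank '[[0.094,0.119,0.02,-0.0926,-1],[0.094,0.119,0.02,-0.0926,-1],[0.094,0.119,0.02,-0.0926,-1],[0.094,0.119,0.02,-0.0926,-1],[0.094,0.119,0,-0.0926,-1],[0.094,0.119,0,-0.0926,-1],[0.094,0.119,0,-0.0926,-1],[0.094,0.119,0,-0.0926,-1]]'
python3 -m crank '[[0.094,0.119,0,-0.0926,-1],[0.094,0.119,0,-0.0926,-1],[0.094,0.119,0,-0.0926,-1],[0.094,0.119,0,-0.0926,-1],[0.094,0.119,0,-0.0926,-1],[0.094,0.119,0,-0.0926,-1],[0.094,0.119,0,-0.0926,-1],[0.094,0.119,0,-0.0926,-1]]'
python3 -m crank '[[0,0,-0.1,0,-1],[0,0,-0.1,0,-1],[0,0,0,0,-1],[0,0,0,0,-1],[0,0,0,0,-1],[0,0,0,0,-1],[0,0,0,0,-1]]'
python3 - <<'E'
from h import *
s=r.grab_frame('scene');cv2.imwrite('pics/s5.png',s)
o=r.get_obs();R=cv2.Rodrigues(o['orientation'])[0];print(o['tcp_pos'],np.degrees(np.arctan2(R[1,1],R[0,1]))%180)
cv2.imwrite('pics/p5.png',cv2.resize(s[190:290,310:450],(700,500),interpolation=cv2.INTER_CUBIC))
E
```

```text
clock: 14.62
tcp_pos: [0.4872, -0.0993, 0.0977]
orientation: [-2.961, -1.045, 0.005]
contact_force: [-1.0, -1.1, -3.9]
grip_width: 0.0184
gripper_force: 69.3
clock: 15.28
tcp_pos: [0.6375, 0.0905, 0.0969]
orientation: [3.137, 0.152, -0.007]
contact_force: [1.0, 0.0, -2.8]
grip_width: 0.0185
gripper_force: 69.3
clock: 15.87
tcp_pos: [0.6391, 0.0893, 0.0606]
orientation: [-3.138, -0.156, -0.003]
contact_force: [-0.8, 0.2, -2.4]
grip_width: 0.0181
gripper_force: 69.2
[0.63911473 0.08936101 0.06060124] 95.69809834818794
```

View pics/p5.png

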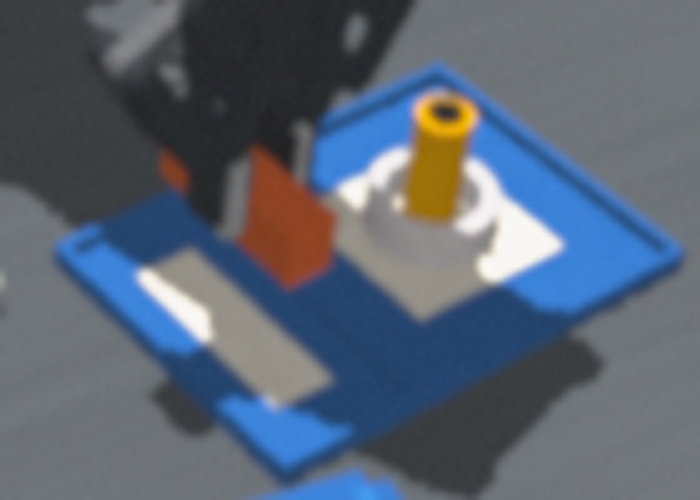

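The bar is held level and lengthwise over the stripe (crop (290,230)), clear of the ring and coupling.

```bash
python3 -m crank '[[0,0,-0.1,0,-1],[0,0,-0.1,0,-1],[0,0,-0.04,0,-1],[0,0,-0.018,0,-1],[0,0,0,0,-1],[0,0,0,0,-1],[0,0,0,0,-1]]'
```

```text
clock: 16.5
tcp_pos: [0.639, 0.0897, 0.0089]
orientation: [-3.138, -0.157, -0.002]
contact_force: [-0.2, -1.2, 1.8]
grip_width: 0.0184
gripper_force: 69.9
```

```bash
python3 -m crank '[[0,0,0,0,-0.47],[0,0,0,0,-0.47],[0,0,0,0,-0.45],[0,0,0.03,0,-0.4],[0,0,0.07,0,-0.4],[0,0,0.2,0,-0.2],[0,0,0.2,0,0]]'
python3 -m crank '[[-0.132,-0.1375,0,-0.0756,0.6],[-0.132,-0.1375,0,-0.0756,0.6],[-0.132,-0.1375,0,-0.0756,0.6],[-0.132,-0.1375,0,-0.0756,0.6],[-0.132,-0.1375,0,-0.0756,0.6],[-0.132,-0.1375,0,-0.0756,0.6],[-0.132,-0.1375,0,-0.0756,0.6],[-0.132,-0.1375,0,-0.0756,0.6]]'
python3 -m crank '[[0,-0.137,0,-0.0756,0.6],[0,-0.137,0,-0.0756,0.6],[0,0,0,-0.0756,0.6],[0,0,0,-0.0756,0.6],[0,0,0,0,0.6],[0,0,0,0,0.6],[0,0,0,0,0.6]]'
python3 - <<'E'
from h import *
t=r.grab_frame('top');s=r.grab_frame('scene');cv2.imwrite('pics/t6.png',t);cv2.imwrite('pics/s6.png',s)
o=r.get_obs();R=cv2.Rodrigues(o['orientation'])[0];print(o['tcp_pos'],np.degrees(np.arctan2(R[1,1],R[0,1]))%180)
print('bar',meas('top',t,(215,90,260,165),(0,100,120),(20,255,255),.028))
print('stripe centre 638.9 89.3')
print('brass',meas('top',t,(175,105,222,160),*T['brass'][0],.059))
E
```

```text
clock: 17.08
tcp_pos: [0.6372, 0.0895, 0.1086]
orientation: [3.137, 0.157, -0.005]
contact_force: [0.5, 0.4, 0.6]
grip_width: 0.0424
gripper_force: 0.0
clock: 17.75
tcp_pos: [0.4265, -0.1315, 0.1093]
orientation: [-3.086, 0.59, -0.004]
contact_force: [1.3, -0.9, 0.2]
grip_width: 0.0683
gripper_force: 0.0
clock: 18.33
tcp_pos: [0.4277, -0.1848, 0.1085]
orientation: [-2.996, 0.943, -0.001]
contact_force: [-0.2, 0.5, 0.0]
grip_width: 0.0682
gripper_force: 0.0
[ 0.42750786 -0.18480166  0.10821117] 55.022960086361564
bar [635.1  89.8 635.   89.9  73.4  20.3   5.8]
stripe centre 638.9 89.3
brass [626.2 183.3 626.4 183.3  18.7  19.9  45.3]
```

```bash
python3 -m crank '[[-0.004,-0.004,-0.15,0,0.6],[0,0,-0.18,0,0.6],[0,0,-0.13,0,0.6],[0,0,-0.05,0,0.6],[0,0,-0.02,0,0.6],[0,0,0,0,0.6],[0,0,0,0,0.6],[0,0,0,0,0.6]]'
python3 -m crank '[[0,0,0,0,-1],[0,0,0,0,-1],[0,0,0,0,-1],[0,0,0,0,-1],[0,0,0,0,-1],[0,0,0,0,-1],[0,0,0,0,-1]]' 70
python3 -m crank '[[0,0,0.05,0,-1],[0,0,0.15,0,-1],[0,0,0.2,0,-1],[0,0,0.1,0,-1],[0,0,0,0,-1],[0,0,0,0,-1],[0,0,0,0,-1]]'
```

```text
clock: 19.1
tcp_pos: [0.4276, -0.1863, 0.0032]
orientation: [-2.995, 0.947, -0.004]
contact_force: [0.3, -0.6, 0.4]
grip_width: 0.0684
gripper_force: 0.0
clock: 19.68
tcp_pos: [0.4273, -0.1863, 0.0035]
orientation: [-2.995, 0.947, -0.003]
contact_force: [-2.8, 0.7, 12.8]
grip_width: 0.0478
gripper_force: 70.4
clock: 20.27
tcp_pos: [0.4256, -0.1856, 0.1013]
orientation: [-2.995, 0.947, 0.002]
contact_force: [0.4, 0.4, -3.8]
grip_width: 0.0476
gripper_force: 74.4
```

```bash
python3 -m crank '[[0.118,0.039,0,0.121,-1],[0.118,0.039,0,0.121,-1],[0.118,0.039,0,0.121,-1],[0.118,0.039,0,0.121,-1],[0.118,0.039,0,0.121,-1],[0.118,0.039,0,0.121,-1],[0.118,0.039,0,0.121,-1],[0.118,0.039,0,0.121,-1]]'
python3 -m crank '[[0,0,-0.12,0,-1],[0,0,-0.12,0,-1],[0,0,0,0,-1],[0,0,0,0,-1],[0,0,0,0,-1],[0,0,0,0,-1],[0,0,0,0,-1]]'
python3 - <<'E'
from h import *
s=r.grab_frame('scene');cv2.imwrite('pics/s7.png',s)
o=r.get_obs();R=cv2.Rodrigues(o['orientation'])[0];print(o['tcp_pos'],np.degrees(np.arctan2(R[1,1],R[0,1]))%180)
cv2.imwrite('pics/p7.png',cv2.resize(s[220:350,150:310],(640,520),interpolation=cv2.INTER_CUBIC))
E
```

```text
clock: 20.93
tcp_pos: [0.6147, -0.1229, 0.0992]
orientation: [-3.131, -0.239, 0.007]
contact_force: [0.1, -0.1, -3.4]
grip_width: 0.0475
gripper_force: 74.3
clock: 21.52
tcp_pos: [0.6161, -0.1239, 0.0552]
orientation: [3.133, 0.231, 0.003]
contact_force: [-0.3, 0.8, -2.7]
grip_width: 0.0478
gripper_force: 74.3
[ 0.61599579 -0.12380662  0.05517447] 98.45526797519568
```

View pics/p7.png

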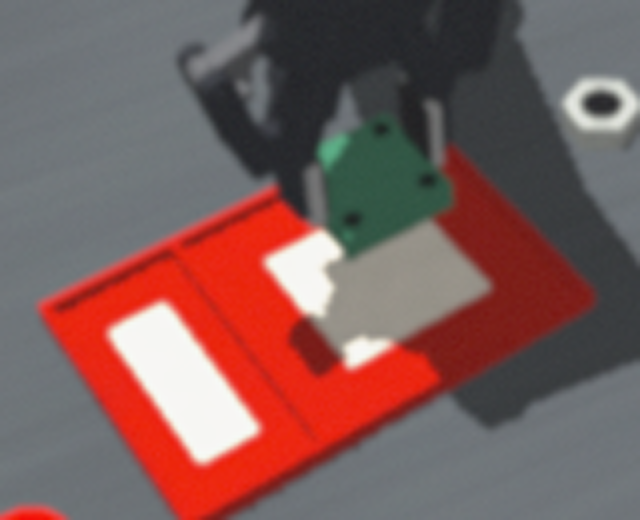

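The plate is held level and square above the white square.

```bash
python3 -m crank '[[0,0.0035,-0.1,0,-1],[0,0,-0.08,0,-1],[0,0,-0.04,0,-1],[0,0,-0.018,0,-1],[0,0,0,0,-1],[0,0,0,0,-1],[0,0,0,0,-1]]'
```

```text
clock: 22.15
tcp_pos: [0.6154, -0.1229, 0.0076]
orientation: [3.133, 0.232, 0.0]
contact_force: [-4.1, 0.8, 6.1]
grip_width: 0.0477
gripper_force: 75.3
```

```bash
python3 -m crank '[[0,0,0,0,0.3],[0,0,0,0,0.45],[0,0,0,0,0.5],[0,0,0.05,0,0.5],[0,0,0.2,0,0.5],[0,0,0.2,0,0.5],[0,0,0.2,0,0.4],[0,0,0,0,0.3]]'
python3 -m crank '[[-0.0856,0.132,0,-0.034,0.3],[-0.0856,0.132,0,-0.034,0.3],[-0.0856,0.132,0,-0.034,0.3],[-0.0856,0.132,0,-0.034,0.3],[-0.0856,0.132,0,-0.034,0.3],[-0.0856,0.132,0,-0.034,0.3],[-0.0856,0.132,0,-0.034,0.3],[-0.0856,0.132,0,-0.034,0.3]]'
python3 -m crank '[[-0.0856,0.132,0,-0.034,0.3],[-0.0856,0.132,0,-0.034,0.3],[-0.0856,0.132,0,-0.034,0.3],[-0.0856,0.132,0,-0.034,0.3],[-0.0856,0.132,0,-0.034,0.3],[-0.0856,0.132,0,-0.034,0.3],[-0.0856,0.132,0,-0.034,0.3],[-0.0856,0.132,0,-0.034,0.3]]'
python3 - <<'E'
from h import *
for i in range(5): t=r.grab_frame('top')
s=r.grab_frame('scene');cv2.imwrite('pics/t8.png',t);cv2.imwrite('pics/s8.png',s)
o=r.get_obs();R=cv2.Rodrigues(o['orientation'])[0];print(o['tcp_pos'],np.degrees(np.arctan2(R[1,1],R[0,1]))%180)
print('plate',meas('top',t,(310,105,370,165),(60,60,110),(95,255,255),.018))
print('sq 615.9 -123.1 8.7')
cv2.imwrite('pics/p8.png',np.hstack([cv2.resize(s[100:350,150:450],(450,375)),cv2.resize(t[80:330,110:410],(350,292))[:292]if 0 else cv2.resize(t[80:330,110:410],(350,375))]))
E
```

```text
clock: 22.82
tcp_pos: [0.6208, -0.1236, 0.1458]
orientation: [3.13, 0.231, 0.022]
contact_force: [1.7, 0.1, 1.2]
grip_width: 0.0558
gripper_force: 0.0
clock: 23.48
tcp_pos: [0.4778, 0.0895, 0.137]
orientation: [-3.139, 0.106, -0.002]
contact_force: [0.4, 0.5, -0.3]
grip_width: 0.0554
gripper_force: 0.0
clock: 24.15
tcp_pos: [0.3407, 0.301, 0.1371]
orientation: [-3.11, 0.44, -0.002]
contact_force: [0.4, -0.2, 0.1]
grip_width: 0.0554
gripper_force: 0.0
[0.34202909 0.29868573 0.1364945 ] 73.93105672971754
plate [ 614.1 -121.4  613.8 -121.4   49.7   49.6    8.7]
sq 615.9 -123.1 8.7
```

View pics/p8.png

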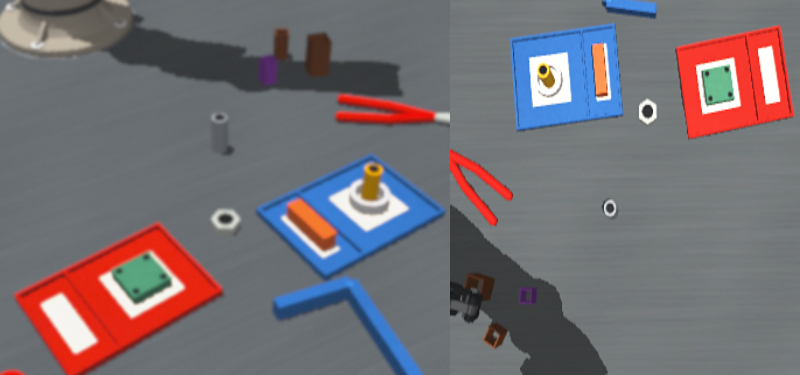

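Both kits are in order so far: bar on the stripe, coupling in the ring, plate centred in its square (measured 614,-121). Now the tube.

```bash
python3 -m crank '[[-0.003,0.001,-0.15,0,0.3],[0,0,-0.15,0,0.3],[0,0,-0.15,0,0.3],[0,0,-0.09,0,0.3],[0,0,0,0,0.3],[0,0,0,0,0.3],[0,0,0,0,0.3]]'
python3 -m crank '[[0,0,0,0,-1],[0,0,0,0,-1],[0,0,0,0,-1],[0,0,0,0,-1],[0,0,0,0,-1],[0,0,0,0,-1],[0,0,0,0,-1]]' 60
python3 -m crank '[[0,0,0.05,0,-1],[0,0,0.15,0,-1],[0,0,0.2,0,-1],[0,0,0.2,0,-1],[0,0,0,0,-1],[0,0,0,0,-1],[0,0,0,0,-1]]'
```

```text
clock: 25.03
tcp_pos: [0.3418, 0.2997, 0.0293]
orientation: [-3.11, 0.439, -0.002]
contact_force: [0.2, -0.3, 0.7]
grip_width: 0.0555
gripper_force: 0.0
clock: 25.62
tcp_pos: [0.3416, 0.3002, 0.0297]
orientation: [-3.109, 0.438, -0.003]
contact_force: [-1.4, -1.4, 6.4]
grip_width: 0.0297
gripper_force: 58.7
clock: 26.2
tcp_pos: [0.3406, 0.2993, 0.1488]
orientation: [-3.111, 0.438, -0.001]
contact_force: [0.9, -0.1, -1.7]
grip_width: 0.029
gripper_force: 59.7
```

```bash
python3 -m crank '[[0.0855,-0.1318,0,0.034,-1],[0.0855,-0.1318,0,0.034,-1],[0.0855,-0.1318,0,0.034,-1],[0.0855,-0.1318,0,0.034,-1],[0.0855,-0.1318,0,0.034,-1],[0.0855,-0.1318,0,0.034,-1],[0.0855,-0.1318,0,0.034,-1],[0.0855,-0.1318,0,0.034,-1]]'
python3 -m crank '[[0.0855,-0.1318,0,0.034,-1],[0.0855,-0.1318,0,0.034,-1],[0.0855,-0.1318,0,0.034,-1],[0.0855,-0.1318,0,0.034,-1],[0.0855,-0.1318,0,0.034,-1],[0.0855,-0.1318,0,0.034,-1],[0.0855,-0.1318,0,0.034,-1],[0.0855,-0.1318,0,0.034,-1]]'
python3 -m crank '[[0,0,-0.1,0,-1],[0,0,-0.15,0,-1],[0,0,0,0,-1],[0,0,0,0,-1],[0,0,0,0,-1],[0,0,0,0,-1],[0,0,0,0,-1]]'
python3 - <<'E'
from h import *
s=r.grab_frame('scene');cv2.imwrite('pics/s9.png',s)
s8=cv2.imread('pics/s8.png');print('plate sc',meas('scene',s8,(210,250,280,325),(60,60,110),(95,255,255),.018))
o=r.get_obs();R=cv2.Rodrigues(o['orientation'])[0];print(o['tcp_pos'],np.degrees(np.arctan2(R[1,1],R[0,1]))%180)
cv2.imwrite('pics/p9.png',cv2.resize(s[220:330,180:310],(650,550),interpolation=cv2.INTER_CUBIC))
E
```

```text
clock: 26.87
tcp_pos: [0.4767, 0.087, 0.1468]
orientation: [3.139, -0.101, -0.006]
contact_force: [1.2, 1.0, -2.5]
grip_width: 0.0289
gripper_force: 59.7
clock: 27.53
tcp_pos: [0.6135, -0.1232, 0.1461]
orientation: [-3.132, -0.234, 0.006]
contact_force: [0.4, 0.7, -2.0]
grip_width: 0.0294
gripper_force: 59.7
clock: 28.12
tcp_pos: [0.6152, -0.1218, 0.0998]
orientation: [3.132, 0.233, 0.004]
contact_force: [-0.0, 1.0, -2.0]
grip_width: 0.0293
gripper_force: 59.6
plate sc [ 617.1 -124.4  616.6 -124.2   48.7   50.5    8.7]
[ 0.6151624  -0.12182612  0.09973784] 98.4959119739218
```

View pics/p9.png

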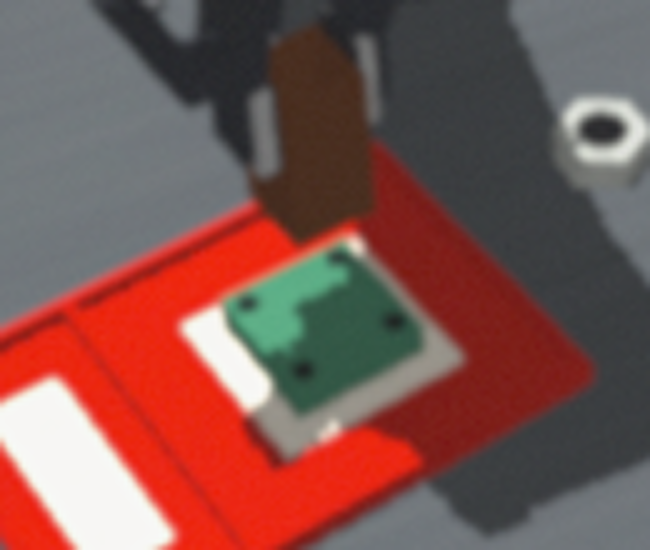

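The tube hangs upright over the plate (crop (315,150)), aligned with its edges. Lowering.

```bash
python3 -m crank '[[0.001,-0.005,-0.1,0,-1],[0,0,-0.1,0,-1],[0,0,-0.04,0,-1],[0,0,-0.015,0,-1],[0,0,0,0,-1],[0,0,0,0,-1],[0,0,0,0,-1]]'
```

```text
clock: 28.75
tcp_pos: [0.6152, -0.123, 0.0481]
orientation: [3.133, 0.232, 0.002]
contact_force: [-0.3, -0.8, -1.1]
grip_width: 0.0291
gripper_force: 59.6
```

```bash
python3 -m crank '[[0,0,-0.006,0,-1],[0,0,0,0,-1],[0,0,0,0,-1],[0,0,0,0,-1]]'
```

```text
clock: 29.08
tcp_pos: [0.6153, -0.123, 0.0478]
orientation: [3.133, 0.232, 0.002]
contact_force: [-2.3, 0.5, 7.7]
grip_width: 0.029
gripper_force: 60.9
```

Seated. Release, retreat and check.

```bash
python3 -m crank '[[0,0,0,0,-0.2],[0,0,0,0,-0.05],[0,0,0,0,0.1],[0,0,0.05,0,0.2],[0,0,0.15,0,0.2],[0,0,0.2,0,0.2],[0,0,0.2,0,0.2]]'
python3 -m crank '[[-0.1,-0.15,0,0,0.2],[-0.1,-0.15,0,0,0.2],[-0.1,-0.15,0,0,0.2],[-0.1,-0.15,0,0,0.2],[-0.1,-0.15,0,0,0.2],[-0.1,-0.15,0,0,0.2],[0,0,0,0,0.2],[0,0,0,0,0.2]]'
python3 - <<'E'
from h import *
for i in range(4): t=r.grab_frame('top')
s=r.grab_frame('scene')
print('plate',meas('top',t,(310,105,370,165),(60,60,110),(95,255,255),.018),'tube',meas('top',t,(310,95,370,165),(5,60,75),(25,255,230),.078))
cv2.imwrite('pics/p10.png',np.hstack([cv2.resize(s[160:350,150:450],(475,300)),cv2.resize(t[85:175,295:415],(325,300))if 1 else 0]))
E
```

```text
clock: 29.67
tcp_pos: [0.6137, -0.1229, 0.1672]
orientation: [-3.132, -0.232, 0.003]
contact_force: [0.6, -0.3, 0.6]
grip_width: 0.0513
gripper_force: 0.0
clock: 30.33
tcp_pos: [0.4928, -0.3057, 0.1668]
orientation: [3.133, 0.223, -0.0]
contact_force: [0.3, 0.4, -0.0]
grip_width: 0.0511
gripper_force: 0.0
plate [ 607.2 -118.3  613.4 -121.3   48.9   49.2    8.7] tube [ 614.4 -121.1  613.8 -120.3   31.1   33.     8.1]
```

View pics/p10.png

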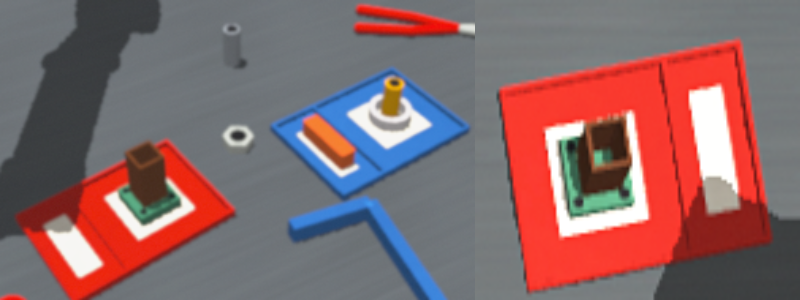

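The tube stands upright in the middle of the plate (measured within about 1 mm). The blue kit is complete and the steel coupling hasn't been touched.

```bash
python3 -c "
from bench import r
print(r.hand_in())"
```

```text
the job is handed in; nothing more can be done
None
```

Both kits are made up in the order asked and the job is handed in at about 31 s; my last pictures put every part within about 2 mm of its target, with the steel coupling and look-alikes left alone, but `hand_in` returned no verdict.

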